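# Make up the tea-for-one set

### The job

The tea-for-one set has come back from the glaze firing: put it together on its saucer, where the saucer stands, one piece at a time and in this order: the cup upright on the middle of the saucer, the small teapot with its foot in the mouth of the cup, the steel strainer hanging in the neck of the teapot, and last the small lid, seated on the strainer. Lower every piece until it sits, without dropping it, so that the finished set stands straight. Leave the big lid, the green beaker and the paste tub where they are.

Things in the scene. Friction and masses are not known exactly. Their poses are not given: they have to be found in the camera images.
- saucer: White saucer, blue line at the rim, upright on the table and loose (0.3 kg): 149 mm across, 21 mm high at the rim. Its flat middle, where the cup stands, is 84 mm across and 6 mm above the origin. Origin: centre of its underside, z up.
- cup: White cup with one loop handle, no spout, upright, 62 mm high. Rim 66 mm across outside, 58 inside; 62 across at height 22; foot 52. Handle along its -x to 59 mm from the middle, heights 14-57; grip across y. Origin: centre of underside, z up; stands 6 mm above the saucer's origin. About 0.16 kg.
- teapot: The SMALLEST lidless white teapot (bigger ones stand at the table's edge), body 94 mm across. Spout +x, handle -x, both to 85 mm from the middle, below height 95. Neck (grip it across y): outside 54, inside 46 mm, heights 73-92. Foot 50 mm across, 8 deep, then a flat 72 across. Foot in cup (4 mm play), flat on its rim: origin 54 mm above cup's. Origin: centre of underside, z up. 0.36 kg.
- strainer: Steel basket strainer, upright: basket 34 mm across below, 41 above; flange round its mouth 61 across at heights 43-47 (grip its edge; any direction). Mouth 37 inside. Hung in the teapot, the flange lies on the neck's rim, 3.5 mm wider all round; origin then 49 mm above the teapot's. Origin: centre of underside, z up. 0.05 kg.
- lid: The SMALL white lid with a knob: disc 60 mm across, on a plug 30 across and 8 deep (it stands on the plug); 40 high. Knob 22 across at heights 26-35, dome below it up to 18. Seated, plug in the strainer's mouth and disc on the flange: origin 39 mm above the strainer's. Origin: centre of the plug's underside, z up. 0.05 kg.
- big_lid: Bystander: large white lid of another teapot, 91 mm across, 44 mm high. Origin: centre of its underside.
- beaker: Bystander: pale green beaker without handle, 80 mm across, 92 mm high. Origin: centre of its underside.
- tub: Bystander: flat white paste tub with a green band, 67 mm across, 33 mm high. Origin: centre of its underside.

How it is judged:
By the outcome, as a careful person would: the job done as asked, in the order asked, and still so for the second after the job is handed in, with the robot touching nothing.
It also fails if it takes over 122 s, if anything falls off the work surface, if the arm or the gripper's body presses on something with over 40 N, if the wrist force passes 120 N, or if a joint passes its speed limit or range.

### The arm

A 6-joint arm with a two-finger parallel gripper is mounted at the origin on the work surface. World frame = base frame: x ahead of the robot, y to its left, z up, the work surface at z = 0. Lengths are in m, angles in rad, forces in N, time in s.
With the tool pointing down it reaches from about 0.325 to 0.9 m from the base axis. Payload 6.1 kg.
Tool frame: the origin (TCP) lies at the very end of the fingers, on their centre line; the grasp point (between the pads) lies 19 mm behind it (pinch_z is the distance from the TCP to the grasp point, in m); z points along the fingers, y is the line along which they close (so a half turn about z gives the same grasp; the last joint's range is limited). The gripper opens to 87 mm and grips with 3 to 60 N. Pads are 19 mm wide; open, the fingers measure 117 mm over their backs; the gripper's body (75 mm by 190 mm) begins 51 mm behind the grasp point.
Start: joints at [1.033, 0.22, 1.526, -0, 1.395, -0.126], TCP at [0.25, 0.573, 0.223] pointing down, gripper open.
Joint ranges: [-2.98, 2.98], [-0.91, 2.08], [0.09, 2.57], [-1.24, 4.39], [0.2, 2.65], [-2.68, 2.68]. Speed limits (rad/s): [2.57, 2.57, 3.01, 3.14, 3.14, 3.14].

### API

Orientations are given as a rotation vector (axis times angle).
In Python, from station import state, read_camera, camera_info, job_done, regions_of, spot_point, pinch_z gives the robot as it stands.
- The arm moves only by the shell command python3 -m creep 'ROWS' [FORCE]. ROWS is JSON, a list that holds one entry, the list of rows, each a list of 7 numbers: the shift along the tool's x, y, z in cm, then the turn, a rotation vector about the tool's x, y, z in degrees, then the finger opening in cm, from 0 to 8.7. A call has 1 to 8 rows; each row is the pose to reach, as a shift and turn from the pose commanded when the call began, along the tool's axes at that moment; what a row does not reach only later rows make up. A row lasts 1/10 s, in which the tool goes at most 50 mm and 8.59 degrees, less where a joint would pass 70% of its speed; a pose out of reach is approached as far as the arm can. A call with a gripper value outside its range is refused whole. The fingers move at their own pace and stop on an object; FORCE is the grip in N (left out, the last holds). Time passes only in rows, so rows that repeat a pose let the fingers close. It gives the time, the measured TCP pose, the force, the opening and the grip force at its end, in the units of the state.
- state(): the state, without advancing time (a new reading comes with each control period).
- read_camera(name): name is "scene" or "side" or "wrist"; returns (picture, depth): 400x640x3 uint8, blue, green, red; 400x640 float32, m along the optical axis (not along the pixel's ray), 0 where there is no reading.
- camera_info(name): a dict with "camera_matrix" (3x3 intrinsics, pixels), "origin" and "rotation" of the camera in the world. Camera axes: x right, y down, z forward; pixel columns grow to the right and rows downward; lengths in m; the calibration is good to about 2 mm. A picture is of the moment at which its call begins: read the wrist's pose just before it. camera_info takes no time and is no camera call; for the wrist camera it gives the pose at the moment of the call.
- job_done(): hands the job in; it is judged then, once.
Trained networks look in the newest picture that a camera, given by its name, has taken for a name from the list of things; names that differ only in an ending like _2 or _b are one class to them, and where a whole thing is asked for, a point or a joint stands for the part that bears it (a point fixed in the world has none). Each returns a list of dicts, best first, with "p" (0 to 1); they miss things now and then, are a little off and sometimes report something else, mostly with a low value. They report only what shows in the picture. A call takes as long as a camera call.
- regions_of(query, camera): "mask" (400x640 bool, what is visible of it) and "rect" ([centre column, centre row, width, height] in pixels, round what is visible of it).
- spot_point(query, camera): "position" ([row, column] in pixels: a listed point, or the origin of a listed thing).
The state is a dict: "t": time; "joint_positions": joint angles; "qd": joint speeds; "effort": joint torques, N m; "ee_pos": TCP position; "tool_rot": TCP orientation; "ft_force": force on the tool from outside, world axes, zero at the start; "ft_torque": the same for the moment, N m; "grip_width": finger opening in m; "grip_force": force on a finger pad.
Only numpy, scipy, OpenCV 4.12 (cv2) and the standard library are available. Lean on these libraries where they do the work, as an engineer would, in place of code of your own. Each camera call takes 0.05 s, during which the arm holds its last target. There are 200 camera calls.

## Working session

There is one attempt and no reset: what is moved stays moved. The work goes in short steps, Python scripts to look and compute and a shell command to move; the robot and the scene stay as the last step left them, time stands still between calls to the robot, and variables do not carry over. Pictures are saved under pics/ and viewed, at most 14 in all, crops included, and the job is handed in when it is done.

```bash
ls; mkdir -p pics; cat > h.py <<'E'
import numpy as np, cv2
from station import *
from scipy.spatial.transform import Rotation as R
def unproj(cam,d,mask=None,info=None):
    i=info or camera_info(cam); K=np.array(i["camera_matrix"]); Rm=np.array(i["rotation"]); o=np.array(i["origin"])
    v,u=np.nonzero((d>0)&(mask if mask is not None else True))
    z=d[v,u]; p=np.stack([(u-K[0,2])/K[0,0]*z,(v-K[1,2])/K[1,1]*z,z],1)
    return p@Rm.T+o
def proj(cam,P):
    i=camera_info(cam); q=(np.atleast_2d(P)-np.array(i["origin"]))@np.array(i["rotation"]); K=np.array(i["camera_matrix"])
    q=q@K.T; return q[:,:2]/q[:,2:]
E
python3 - <<'E'
from h import *
s=state(); print(s)
for c in ["scene","side"]:
    p,d=read_camera(c); cv2.imwrite(f"pics/{c}0.png",p); np.save(f"{c}0.npy",d)
    i=camera_info(c); print(c,i["origin"],np.array(i["rotation"])[:,2])
    for q in ["saucer","cup","teapot","strainer","lid","big_lid","beaker","tub"]:
        for r in regions_of(q,c)[:3]:
            P=unproj(c,d,r["mask"]); 
            if len(P): print(q,round(r["p"],2),np.round(r["rect"]),np.round(np.percentile(P,[2,50,98],axis=0),3).tolist())
E
```

```text
pics
{'t': 0.0, 'joint_positions': array([ 1.03289612e+00,  2.21189653e-01,  1.52761999e+00,  2.77334652e-06,
        1.39468618e+00, -1.26104628e-01]), 'qd': array([ 1.87690656e-04,  7.77375428e-05, -3.11055319e-04,  1.60831115e-04,
        1.09015823e-04,  1.45130723e-04]), 'effort': array([ 1.93950718e-04, -4.94601417e+01, -3.87385654e+01,  7.01852166e-02,
        5.70998748e-02, -1.55779594e-04]), 'ee_pos': array([0.24984595, 0.57221524, 0.22145515]), 'tool_rot': array([-6.42159405e-01, -3.07462426e+00,  2.82427685e-03]), 'ft_force': array([-0.10571971, -0.18233488,  0.27496198]), 'ft_torque': array([-0.01034495,  0.0097859 , -0.01321916]), 'grip_force': 0.0, 'grip_width': 0.08692467143596175}Traceback (most recent call last):
  File "<stdin>", line 5, in <module>
IndexError: too many indices for array: array is 1-dimensional, but 2 were indexed
```

```bash
sed -i 's/Rm=np.array(i\["rotation"\])/Rm=RM(i)/; s/@np.array(i\["rotation"\]); K/@RM(i); K/' h.py; cat >> h.py <<'E'
def RM(i): return R.from_rotvec(i["rotation"]).as_matrix()
E
python3 - <<'E'
from h import *
for c in ["scene","side"]:
    p,d=read_camera(c); cv2.imwrite(f"pics/{c}0.png",p); np.save(f"{c}0.npy",d)
    i=camera_info(c); print(c,i)
    for q in ["saucer","cup","teapot","strainer","lid","big_lid","beaker","tub"]:
        for r in regions_of(q,c)[:3]:
            P=unproj(c,d,r["mask"]); 
            if len(P): print(q,round(r["p"],2),np.round(r["rect"]),np.round(np.percentile(P,[2,50,98],axis=0),3).tolist())
E
```

```text
scene {'camera_matrix': array([[477.71063839,   0.        , 318.92956616],
       [  0.        , 477.71063839, 201.11258506],
       [  0.        ,   0.        ,   1.        ]]), 'origin': array([1.26151785, 0.59453337, 0.87264299]), 'rotation': array([-1.04535442, -2.36622397,  1.04470882])}
saucer 0.68 [285. 156.  48.  31.] [[0.384, -0.317, 0.002], [0.447, -0.256, 0.014], [0.521, -0.179, 0.024]]
cup 0.6 [256. 199.  30.  31.] [[0.629, -0.186, 0.005], [0.662, -0.133, 0.043], [0.69, -0.103, 0.064]]
teapot 0.97 [433. 229.  43.  48.] [[0.417, 0.2, 0.022], [0.481, 0.27, 0.062], [0.502, 0.326, 0.094]]
strainer 0.56 [342. 246.  26.  30.] [[0.609, 0.103, 0.003], [0.635, 0.129, 0.045], [0.662, 0.157, 0.051]]
lid 0.6 [342. 190.  19.  17.] [[0.433, -0.047, 0.01], [0.465, -0.013, 0.017], [0.485, 0.008, 0.041]]
big_lid 0.94 [217. 163.  30.  23.] [[0.577, -0.392, 0.012], [0.625, -0.346, 0.019], [0.659, -0.315, 0.045]]
beaker 0.83 [431. 286.  44.  56.] [[0.576, 0.319, 0.009], [0.611, 0.355, 0.062], [0.651, 0.391, 0.094]]
tub 0.58 [288. 236.  30.  29.] [[0.66, -0.034, 0.005], [0.696, 0.0, 0.033], [
[... 551 characters left out ...]
  26.] [[0.655, -0.04, 0.004], [0.683, -0.02, 0.033], [0.716, 0.022, 0.037]]
teapot 0.88 [269. 123.  32.  44.] [[0.415, 0.197, 0.023], [0.456, 0.24, 0.064], [0.496, 0.319, 0.094]]
strainer 0.81 [337. 157.  23.  20.] [[0.606, 0.102, 0.002], [0.633, 0.126, 0.043], [0.662, 0.16, 0.052]]
lid 0.66 [276. 202.  19.  23.] [[0.429, -0.044, 0.011], [0.456, -0.025, 0.017], [0.483, 0.002, 0.041]]
big_lid 0.72 [363. 311.  48.  42.] [[0.573, -0.397, 0.012], [0.611, -0.364, 0.018], [0.654, -0.317, 0.045]]
beaker 0.88 [317. 109.  23.  36.] [[0.577, 0.317, 0.008], [0.61, 0.332, 0.068], [0.646, 0.394, 0.095]]
tub 0.95 [365. 191.  29.  26.] [[0.655, -0.04, 0.004], [0.683, -0.021, 0.033], [0.716, 0.019, 0.037]]
```

View pics/scene0.png

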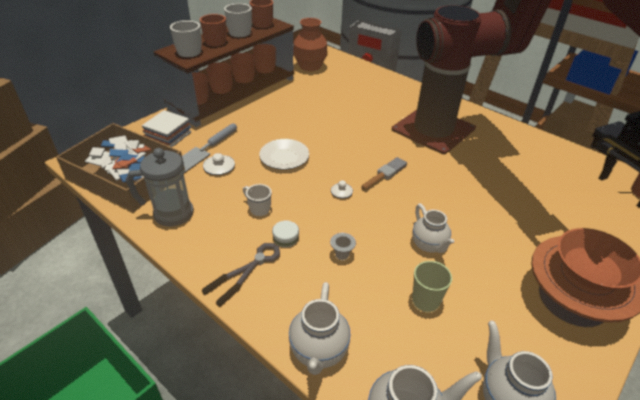

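View pics/side0.png

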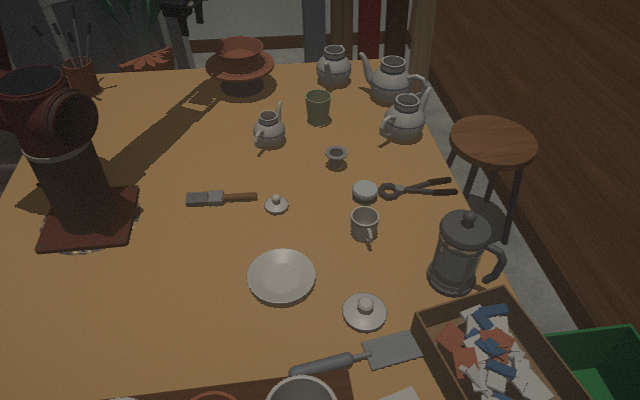

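```bash
cat >> h.py <<'E'
from scipy.optimize import least_squares
def circ(P,r=None,w=0.002):
    c0=np.median(P[:,:2],0) 
    if r is None:
        f=lambda x: np.hypot(*(P[:,:2]-x[:2]).T)-x[2]; x0=[*c0,0.03]
    else:
        f=lambda x: np.hypot(*(P[:,:2]-x).T)-r; x0=c0
    s=least_squares(f,x0,loss="soft_l1",f_scale=w); return s.x, np.sqrt(np.mean(s.fun**2))
E
python3 - <<'E'
from h import *
cl={}
for c in ["scene","side"]:
    p,d=read_camera(c)
    for q in ["saucer","cup","teapot","strainer","lid"]:
        r=[r for r in regions_of(q,c)][0]; P=unproj(c,d,r["mask"]); cl.setdefault(q,[]).append(P)
def rep(q,lo,hi,r=None):
    for P in cl[q]+[np.vstack(cl[q])]:
        S=P[(P[:,2]>lo)&(P[:,2]<hi)]
        if len(S)>5: x,e=circ(S,r); print(q,len(S),np.round(x,4),round(e,4))
rep("saucer",.017,.03,.073); rep("cup",.058,.07,.031); rep("teapot",.086,.1,.025); rep("strainer",.042,.055,.026);rep("lid",.024,.045,.008); rep("lid",.008,.02,.028)
for q,r0,h in [("cup",.038,.07),("teapot",.052,.2)]:
    P=np.vstack(cl[q]); lo,hi=(.058,.07) if q=="cup" else (.086,.1)
    c=circ(P[(P[:,2]>lo)&(P[:,2]<hi)],.031 if q=="cup" else .025)[0]
    v=P[:,:2]-c; rr=np.hypot(*v.T); m=(rr>r0)&(P[:,2]>.01); a=np.degrees(np.arctan2(v[m,1],v[m,0]))
    print(q); [print(int(x),len(k:=np.flatnonzero((a>=x)&(a<x+15))), np.round(rr[m][k].max(),3) if len(k) else '', np.round(np.median(P[m][k,2]),3) if len(k) else '') for x in range(-180,180,15) if ((a>=x)&(a<x+15)).any()]
i=camera_info("wrist"); s=state(); T=R.from_rotvec(s["tool_rot"]).as_matrix(); print(T.round(3), (T.T@(i["origin"]-s["ee_pos"])).round(4),(T.T@RM(i)).round(3),i["camera_matrix"],pinch_z() if callable(pinch_z) else pinch_z)
E
```

```text
saucer 454 [ 0.4551 -0.2466] 0.008
saucer 1010 [ 0.4518 -0.2471] 0.0072
saucer 1464 [ 0.4527 -0.247 ] 0.0075
cup 126 [ 0.6598 -0.1338] 0.0017
cup 142 [ 0.6568 -0.1347] 0.0026
cup 268 [ 0.6583 -0.1344] 0.0024
teapot 191 [0.4587 0.2661] 0.0185
teapot 123 [0.4568 0.2662] 0.0138
teapot 314 [0.4582 0.2662] 0.0168
strainer 294 [0.6351 0.1304] 0.0041
strainer 294 [0.6351 0.1304] 0.0041
lid 52 [ 0.4592 -0.0166] 0.0027
lid 57 [ 0.4563 -0.0183] 0.0026
lid 109 [ 0.4577 -0.0178] 0.0027
lid 190 [ 0.4537 -0.0219] 0.0072
lid 231 [ 0.457  -0.0125] 0.007
lid 421 [ 0.4556 -0.0166] 0.0079
cup
-105 27 0.057 0.043
-90 55 0.058 0.049
teapot
-135 59 0.087 0.061
-120 110 0.087 0.056
45 161 0.081 0.066
60 35 0.08 0.08
[[-0.916  0.4   -0.   ]
 [ 0.4    0.916 -0.   ]
 [-0.    -0.    -1.   ]] [ 0.0691 -0.0005 -0.1632] [[ 0.001 -0.967 -0.256]
 [ 1.     0.     0.001]
 [-0.001 -0.256  0.967]] [[300.68829527   0.         315.68043211]
 [  0.         300.68829527 201.39356313]
 [  0.           0.           1.        ]] 0.0187
```

```bash
cat > go.py <<'E'
import sys; from h import *
# usage: go.py x y z theta(deg of tool x): print shift (cm) and turn (deg) in tool axes
def go(x,y,z,th):
    s=state(); T=R.from_rotvec(s["tool_rot"]); a=np.radians(th)
    X=np.array([np.cos(a),np.sin(a),0]); Z=np.array([0,0,-1.]); G=R.from_matrix(np.stack([X,np.cross(Z,X),Z],1))
    print("t",round(s["t"],2),"shift",(T.inv().apply(np.array([x,y,z])-s["ee_pos"])*100).round(2),"turn",np.degrees((T.inv()*G).as_rotvec()).round(2),"F",s["ft_force"].round(1),"w",round(s["grip_width"],4),"gf",round(s["grip_force"],1))
if __name__=="__main__": go(*map(float,sys.argv[1:5]))
E
python3 go.py .658 -.134 .2 90; python3 go.py .55 .05 .22 90
```

```text
t 1.55 shift [-65.66 -48.44   2.25] turn [-0.    0.   66.41] F [-0.5 -0.2 -0.5] w 0.0869 gf 0.0
t 1.55 shift [-48.4  -35.9    0.25] turn [-0.    0.   66.41] F [-0.5 -0.2 -0.5] w 0.0869 gf 0.0
```

```bash
python3 -m creep '[[[-65.7,-48.4,2.2,0,0,66.4,8.7],[-65.7,-48.4,2.2,0,0,66.4,8.7],[-65.7,-48.4,2.2,0,0,66.4,8.7],[-65.7,-48.4,2.2,0,0,66.4,8.7],[-65.7,-48.4,2.2,0,0,66.4,8.7],[-65.7,-48.4,2.2,0,0,66.4,8.7],[-65.7,-48.4,2.2,0,0,66.4,8.7],[-65.7,-48.4,2.2,0,0,66.4,8.7]]]'; python3 go.py .658 -.134 .2 90
```

```text
t: 2.35
ee_pos: [0.451, 0.2248, 0.2121]
tool_rot: [2.227, 2.215, 0.002]
ft_force: [1.2, 0.2, -0.3]
grip_width: 0.0872
grip_force: 0.0
t 2.35 shift [-35.77  20.89   1.22] turn [ 0.06 -0.02 -0.31] F [ 1.2  0.2 -0.3] w 0.0872 gf 0.0
```

```bash
python3 -m creep '[[[-35.8,20.9,1.2,0,0,0,8.7],[-35.8,20.9,1.2,0,0,0,8.7],[-35.8,20.9,1.2,0,0,0,8.7],[-35.8,20.9,1.2,0,0,0,8.7],[-35.8,20.9,1.2,0,0,0,8.7],[-35.8,20.9,1.2,0,0,0,8.7],[-35.8,20.9,1.2,0,0,0,8.7],[-35.8,20.9,1.2,0,0,0,8.7]]]'; python3 -m creep '[[[0,0,0,0,0,0,8.7],[0,0,0,0,0,0,8.7]]]'>/dev/null; python3 go.py .658 -.134 .2 90
```

```text
t: 3.15
ee_pos: [0.6527, -0.1207, 0.2002]
tool_rot: [2.221, 2.221, 0.0]
ft_force: [1.3, 1.0, 0.1]
grip_width: 0.0875
grip_force: 0.0
t 3.35 shift [-1.42  0.63 -0.08] turn [-0.08 -0.05 -0.12] F [-0.  -0.3 -0.5] w 0.087 gf 0.0
```

```bash
cat > look.py <<'E'
import sys; from h import *
# look.py name lo hi r [r0]  : wrist view, fit circle on points between heights; handle direction beyond r0
q,lo,hi,r=sys.argv[1],*map(float,sys.argv[2:5])
cam=sys.argv[6] if len(sys.argv)>6 else "wrist"
i=camera_info(cam); p,d=read_camera(cam); cv2.imwrite(f"pics/{q}_{cam}_{state()['t']:.2f}.png",p)
for g in regions_of(q,cam)[:2]:
    P=unproj(cam,d,g["mask"],i); S=P[(P[:,2]>lo)&(P[:,2]<hi)]
    print(round(g["p"],2),np.round(g["rect"]),"z98",np.percentile(P[:,2],[2,98]).round(4),len(S))
    if len(S)<8: continue
    x,e=circ(S,r); v=S[:,:2]-x; print("fixed r",x.round(4),round(e,4),"free",circ(S)[0].round(4),"minmax",((S[:,:2].min(0)+S[:,:2].max(0))/2).round(4))
    r0=float(sys.argv[5]) if len(sys.argv)>5 else 0
    if r0:
        v=P[:,:2]-x; m=(np.hypot(*v.T)>r0)&(P[:,2]>.02); 
        a=np.degrees(np.arctan2(v[m,1],v[m,0])); print("dir mod180 (axis)",np.degrees(np.angle(np.exp(2j*np.radians(a)).mean()))/2, "dirs",np.percentile(a,[5,50,95]).round(1),m.sum())
E
python3 look.py cup .058 .07 .031 .04
```

```text
0.93 [323. 209.  64.  80.] z98 [0.0084 0.0637] 808
fixed r [ 0.6575 -0.1324] 0.0019 free [ 0.6575 -0.1324  0.0306] minmax [ 0.6577 -0.1394]
dir mod180 (axis) -86.10071594933713 dirs [-89.6 -86.1 -82.6] 65
```

```bash
python3 go.py .6575 -.1324 .027 94
```

```text
t 3.45 shift [-1.47  0.61 17.31] turn [-0.03 -0.03 -3.97] F [0.7 0.3 0.5] w 0.0872 gf 0.0
```

```bash
python3 -m creep '[[[-1.5,0.6,3,0,0,-4,8.7],[-1.5,0.6,7,0,0,-4,8.7],[-1.5,0.6,11,0,0,-4,8.7],[-1.5,0.6,14.5,0,0,-4,8.7],[-1.5,0.6,16.5,0,0,-4,8.7],[-1.5,0.6,17.3,0,0,-4,8.7],[-1.5,0.6,17.3,0,0,-4,8.7],[-1.5,0.6,17.3,0,0,-4,8.7]]]' 15;  python3 go.py .6575 -.1324 .027 94
```

```text
t: 4.25
ee_pos: [0.659, -0.1333, 0.0292]
tool_rot: [2.14, 2.297, 0.002]
ft_force: [-0.7, -1.3, 0.1]
grip_width: 0.0871
grip_force: 0.0
t 4.25 shift [ 0.1  -0.15  0.22] turn [0.14 0.06 0.06] F [-0.7 -1.3  0.1] w 0.0871 gf 0.0
```

Close, then lift.

```bash
python3 -m creep '[[[0,0,0,0,0,0,6],[0,0,0,0,0,0,5],[0,0,0,0,0,0,5],[0,0,0,0,0,0,5],[0,0,0,0,0,0,5],[0,0,0,0,0,0,5],[0,0,0,0,0,0,5],[0,0,0,0,0,0,5]]]' 15;  python3 go.py .6575 -.1324 .1 94
```

```text
t: 5.05
ee_pos: [0.6581, -0.1339, 0.028]
tool_rot: [2.142, 2.297, 0.0]
ft_force: [-2.6, 0.0, 6.2]
grip_width: 0.0649
grip_force: 14.9
t 5.05 shift [ 0.16 -0.04 -7.2 ] turn [0.02 0.02 0.  ] F [-2.6  0.   6.2] w 0.0649 gf 14.9
```

```bash
python3 -m creep '[[[0,0,-2,0,0,0,5],[0,0,-6,0,0,0,5],[0,0,-11,0,0,0,5],[0,0,-15,0,0,0,5],[0,0,-17,0,0,0,5],[0,0,-17,0,0,0,5]]]' 15;  python3 go.py .453 -.247 .2 94
```

```text
t: 5.65
ee_pos: [0.6602, -0.1344, 0.2017]
tool_rot: [2.138, 2.293, 0.005]
ft_force: [-0.5, -0.9, -0.4]
grip_width: 0.065
grip_force: 15.0
t 5.65 shift [ -9.78 -21.46   0.04] turn [0.41 0.16 0.  ] F [-0.5 -0.9 -0.4] w 0.065 gf 15.0
```

```bash
python3 -m creep '[[[-5,-5,-1,0,0,0,5],[-9,-10,-1,0,0,0,5],[-13,-15,-1,0,0,0,5],[-15.5,-19,-1,0,0,0,5],[-16.8,-21.5,-1,0,0,0,5],[-16.8,-21.5,-1,0,0,0,5],[-16.8,-21.5,-1,0,0,0,5],[-16.8,-21.5,-1,0,0,0,5]]]' 15; python3 look.py saucer .016 .03 .072; ls pics
```

```text
t: 6.45
ee_pos: [0.4543, -0.3159, 0.2052]
tool_rot: [-2.142, -2.294, -0.001]
ft_force: [0.9, 0.2, -1.8]
grip_width: 0.0647
grip_force: 15.0
0.62 [320. 120. 134. 142.] z98 [0.0058 0.0221] 5395
fixed r [ 0.4519 -0.2469] 0.007 free [ 0.4518 -0.2459  0.0667] minmax [ 0.4522 -0.2457]
cup_wrist_3.40.png
saucer_wrist_6.50.png
scene0.png
side0.png
```

View pics/saucer_wrist_6.50.png

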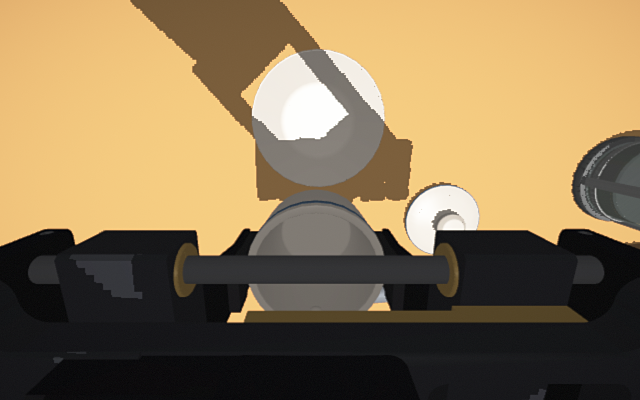

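```bash
cat > cupheld.py <<'E'
from h import *
i=camera_info("wrist"); p,d=read_camera("wrist"); P=unproj("wrist",d,None,i); s=state(); T=R.from_rotvec(s["tool_rot"])
Q=T.inv().apply(P-s["ee_pos"]); n=(abs(Q[:,0])<.05)&(abs(Q[:,1])<.05)&(Q[:,2]<.06)
h=np.histogram(Q[n][:,2],np.arange(-.1,.06,.005)); print(*zip(h[1].round(3),h[0]))
E
python3 cupheld.py; python3 go.py .452 -.2463 .05 94; python3 -c "
from h import *
i=camera_info('wrist'); p,d=read_camera('wrist'); g=regions_of('saucer','wrist')[0]; c=cv2.findContours(g['mask'].astype('uint8'),0,1)[0]; c=max(c,key=len)
P=unproj('wrist',d,g['mask'],i); h=P[(P[:,2]>.0190)]; print(circ(h,.073),circ(h), h[:,:2].min(0),h[:,:2].max(0))"
```

```text
(np.float64(-0.1), np.int64(3330)) (np.float64(-0.095), np.int64(7990)) (np.float64(-0.09), np.int64(8688)) (np.float64(-0.085), np.int64(2151)) (np.float64(-0.08), np.int64(1147)) (np.float64(-0.075), np.int64(390)) (np.float64(-0.07), np.int64(406)) (np.float64(-0.065), np.int64(335)) (np.float64(-0.06), np.int64(289)) (np.float64(-0.055), np.int64(484)) (np.float64(-0.05), np.int64(579)) (np.float64(-0.045), np.int64(112)) (np.float64(-0.04), np.int64(498)) (np.float64(-0.035), np.int64(2198)) (np.float64(-0.03), np.int64(892)) (np.float64(-0.025), np.int64(939)) (np.float64(-0.02), np.int64(848)) (np.float64(-0.015), np.int64(743)) (np.float64(-0.01), np.int64(607)) (np.float64(-0.005), np.int64(478)) (np.float64(0.0), np.int64(217)) (np.float64(0.005), np.int64(254)) (np.float64(0.01), np.int64(286)) (np.float64(0.015), np.int64(2619)) (np.float64(0.02), np.int64(63)) (np.float64(0.025), np.int64(0)) (np.float64(0.03), np.int64(0)) (np.float64(0.035), np.int64(0)) (np.float64(0.04), np.int64(0)) (np.float64(0.045), np.int64(0)) (np.float64(0.05), np.int64(0))
t 6.6 shift [ 6.89  0.13 15.63] turn [-0.04 -0.07  0.08] F [ 0.   0.5 -1.7] w 0.0651 gf 15.0
(array([ 0.45193877, -0.24664444]), np.float64(0.004251135093642327)) (array([ 0.45182824, -0.24588091,  0.06972301]), np.float64(0.0025534544338769493)) [ 0.37867056 -0.31943833] [ 0.52574956 -0.17203171]
```

```bash
python3 - <<'E'
from h import *
i=camera_info("wrist"); p,d=read_camera("wrist"); s=state(); g=regions_of("cup","wrist"); print([(round(x["p"],2),np.round(x["rect"])) for x in g])
P=unproj("wrist",d,g[0]["mask"],i); T=R.from_rotvec(s["tool_rot"]); Q=T.inv().apply(P-s["ee_pos"])
S=Q[(Q[:,2]<-.028)&(Q[:,2]>-.04)&(abs(Q[:,1])<.034)]
print(len(S),circ(S,.031),circ(S),S.min(0),S.max(0)); 
F=Q[(Q[:,2]>.012)]; print("floor",len(F),F.mean(0),np.linalg.lstsq(np.c_[F[:,:2],np.ones(len(F))],F[:,2],rcond=None)[0])
A=S[abs(np.hypot(S[:,0]-.0015,S[:,1])-.031)<.0035]; print("rim",np.linalg.lstsq(np.c_[A[:,:2],np.ones(len(A))],A[:,2],rcond=None)[0], np.ptp(A[:,0]))
E
```

```text
[(0.63, array([316., 251., 135., 120.]))]
2665 (array([0.00196453, 0.00048816]), np.float64(0.0013418544228922154)) (array([0.00243083, 0.00047323, 0.03022632]), np.float64(0.0011605110611176287)) [-0.02393992 -0.03070643 -0.03696942] [ 0.03408914  0.03139088 -0.02801384]
floor 2860 [-0.00130526  0.00018349  0.01948537] [-0.59921865 -0.22297595  0.01874416]
rim [-0.02374297  0.0004597  -0.03311568] 0.05802905854383905
```

```bash
python3 -m creep '[[[2.5,0.1,0,0,0,0,5],[5,0.1,3,0,0,0,5],[6.7,0.1,7,0,0,0,5],[6.7,0.1,11,0,0,0,5],[6.7,0.1,14,0,0,0,5],[6.7,0.1,15.5,0,0,0,5],[6.7,0.1,15.5,0,0,0,5],[6.7,0.1,15.5,0,0,0,5]]]' 15 ; python3 -m creep '[[[0,0,0,0,0,0,5],[0,0,0,0,0,0,5]]]' >/dev/null; python3 go.py .4515 -.248 .034 94
```

```text
t: 7.6
ee_pos: [0.4519, -0.2494, 0.0526]
tool_rot: [2.142, 2.298, 0.0]
ft_force: [0.1, -1.3, -0.7]
grip_width: 0.0651
grip_force: 15.0
t 7.8 shift [ 0.23 -0.09  1.98] turn [0.12 0.11 0.01] F [-0.2  0.4 -1.4] w 0.0652 gf 15.0
```

```bash
python3 -m creep '[[[0.1,-0.05,0.8,0,0,0,5],[0.15,-0.05,1.4,0,0,0,5],[0.15,-0.05,1.6,0,0,0,5],[0.15,-0.05,1.7,0,0,0,5],[0.15,-0.05,1.8,0,0,0,5],[0.15,-0.05,1.8,0,0,0,5]]]' 15 ; python3 -m creep '[[[0,0,0.05,0,0,0,5],[0,0,0.1,0,0,0,5],[0,0,0.1,0,0,0,5]]]'; python3 go.py .4515 -.248 .034 94
```

```text
t: 8.4
ee_pos: [0.4509, -0.248, 0.0342]
tool_rot: [2.142, 2.298, -0.0]
ft_force: [-0.2, 0.5, -1.5]
grip_width: 0.0656
grip_force: 15.0
t: 8.7
ee_pos: [0.4511, -0.2481, 0.0339]
tool_rot: [2.142, 2.298, 0.0]
ft_force: [-1.8, 1.6, 5.3]
grip_width: 0.065
grip_force: 14.9
t 8.7 shift [ 0.    0.04 -0.01] turn [0.01 0.01 0.01] F [-1.8  1.6  5.3] w 0.065 gf 14.9
```

```bash
python3 -m creep '[[[0,0,0,0,0,0,6.8],[0,0,0,0,0,0,7.5],[0,0,0,0,0,0,8.5],[0,0,0,0,0,0,8.5],[0,0,-1,0,0,0,8.5],[0,0,-5,0,0,0,8.5],[0,0,-10,0,0,0,8.5],[0,0,-15,0,0,0,8.5]]]'; python3 -m creep '[[[-7,0,-1.8,0,0,0,8.5],[-7,0,-1.8,0,0,0,8.5],[-7,0,-1.8,0,0,0,8.5]]]'; python3 look.py cup .058 .08 .031 .04; python3 look.py saucer .018 .03 .073; python3 look.py cup .058 .08 .031 .04 side;python3 look.py saucer .018 .03 .073 0 side
```

```text
t: 9.5
ee_pos: [0.4503, -0.2476, 0.1851]
tool_rot: [-2.142, -2.297, 0.0]
ft_force: [1.2, -1.0, -0.7]
grip_width: 0.0849
grip_force: 0.0
t: 9.8
ee_pos: [0.4564, -0.3211, 0.204]
tool_rot: [2.142, 2.291, -0.001]
ft_force: [-0.2, 0.3, -0.3]
grip_width: 0.0848
grip_force: 0.0
0.62 [318. 126.  65.  93.] z98 [0.0144 0.0697] 1174
fixed r [ 0.4514 -0.2481] 0.0043 free [ 0.4514 -0.248   0.0304] minmax [ 0.4518 -0.2579]
dir mod180 (axis) -86.27656546329362 dirs [-90.8 -85.8 -81.9] 108
0.78 [316. 116. 134. 143.] z98 [0.0078 0.0224] 3990
fixed r [ 0.4519 -0.247 ] 0.0054 free [ 0.4519 -0.246   0.0687] minmax [ 0.4522 -0.2461]
0.64 [282. 271.  34.  41.] z98 [0.0094 0.0705] 348
fixed r [ 0.4509 -0.2491] 0.0043 free [ 0.4509 -0.2491  0.031 ] minmax [ 0.4511 -0.2587]
dir mod180 (axis) -86.8480289741438 dirs [-90.3 -85.7 -81.3] 56
0.44 [318. 110.  25.  34.] z98 [0.0095 0.0942] 252
fixed r [0.6126 0.3552] 0.0053 free [0.6124 0.3552 0.0358] minmax [0.6102 0.3567]
dir mod180 (axis) 75.81011782036106 dirs [-151.4  -87.2   98.8] 35
0.59 [281. 277.  65.  53.] z98 [0.0036 0.0238] 743
fixed r [ 0.4517 -0.2455] 0.006 free [ 0.4516 -0.2471  0.069 ] minmax [ 0.4521 -0.2488]
```

```bash
python3 go.py .458 .266 .22 57; python3 -m creep '[[[5,0,-1.5,0,0,0,8.7],[10,0,-1.5,0,0,0,8.7],[15,0,-1.5,0,0,5,8.7],[20,-0.3,-1.5,0,0,10,8.7],[25,-0.6,-1.5,0,0,15,8.7],[30,-1,-1.5,0,0,20,8.7],[35,-1.5,-1.5,0,0,25,8.7],[40,-2,-1.5,0,0,30,8.7]]]';python3 -m creep '[[[0,0,0,0,0,0,8.7]]]' >/dev/null; python3 go.py .458 .266 .22 57
```

```text
t 10.2 shift [58.12  4.36 -1.89] turn [-5.000e-02 -3.000e-02  3.706e+01] F [0.6 0.4 0.2] w 0.0849 gf 0.0
t: 11.0
ee_pos: [0.4074, 0.079, 0.2163]
tool_rot: [2.667, 1.66, 0.001]
ft_force: [0.7, 0.5, -0.0]
grip_width: 0.0869
grip_force: 0.0
t 11.1 shift [18.75 -3.3  -0.34] turn [-0.08 -0.11  7.33] F [-0.1 -0.6 -0.9] w 0.0867 gf 0.0
```

```bash
python3 -m creep '[[[5,-1,-0.4,0,0,3,8.7],[10,-2,-0.4,0,0,7,8.7],[14,-3,-0.4,0,0,7,8.7],[17,-3.3,-0.4,0,0,7,8.7],[18.7,-3.3,-0.4,0,0,7,8.7],[18.7,-3.3,-0.4,0,0,7,8.7],[18.7,-3.3,-0.4,0,0,7,8.7],[18.7,-3.3,-0.4,0,0,7,8.7]]]'; python3 look.py teapot .085 .1 .025 .055; python3 go.py .458 .266 .22 57
```

```text
t: 11.9
ee_pos: [0.4604, 0.2583, 0.22]
tool_rot: [2.761, 1.498, -0.001]
ft_force: [-0.5, -0.6, 0.4]
grip_width: 0.087
grip_force: 0.0
0.56 [311. 176.  86. 154.] z98 [0.0132 0.0936] 1022
fixed r [0.4575 0.269 ] 0.0212 free [0.4576 0.2693 0.0259] minmax [0.4648 0.2898]
dir mod180 (axis) 59.933205629767535 dirs [-122.5   57.2   65.1] 572
t 12.0 shift [ 0.5  -0.63  0.02] turn [ 0.01  0.01 -0.06] F [-0.9 -0.2  0.3] w 0.0869 gf 0.0
```

```bash
python3 - <<'E'
from h import *
i=camera_info("wrist"); p,d=read_camera("wrist"); cv2.imwrite("pics/tp.png",p); g=regions_of("teapot","wrist")[0]
P=unproj("wrist",d,g["mask"],i); c=np.array([.4575,.267])
for _ in range(4):
    r=np.hypot(*(P[:,:2]-c).T); S=P[(P[:,2]>.086)&(r<.033)&(r>.018)]; c=circ(S,.025)[0]
print(c,circ(S),len(S))
v=P[:,:2]-c; r=np.hypot(*v.T); a=np.degrees(np.arctan2(v[:,1],v[:,0]))
for lo,hi in[(-180,0),(0,180)]:
    m=(r>.055)&(a>lo)&(a<hi)&(P[:,2]>.02); print(m.sum(),np.median(a[m]),np.percentile(r[m],99))
    m&=(r>.068); print(m.sum(),np.median(a[m]) if m.any() else '')
E
```

```text
[0.45666613 0.26762264] (array([0.45666406, 0.26762124, 0.02493362]), np.float64(0.0013847291410093675)) 795
177 -119.45547696561337 0.08221596925776324
75 -119.05156768001581
410 59.6750209426794 0.08165654432424378
189 59.91039375697694
```

View pics/tp.png

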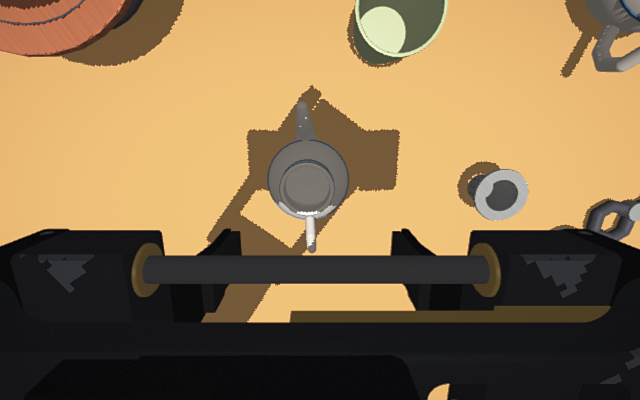

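```bash
python3 go.py .4567 .2676 .076 60
```

```text
t 12.1 shift [ 0.53 -0.82 14.44] turn [ 0.02 -0.01 -3.05] F [-0.6  0.1 -0.2] w 0.0869 gf 0.0
```

```bash
python3 -m creep '[[[0.5,-0.8,3,0,0,-3,8.7],[0.5,-0.8,7,0,0,-3,8.7],[0.5,-0.8,11,0,0,-3,8.7],[0.5,-0.8,13.5,0,0,-3,8.7],[0.5,-0.8,14.3,0,0,-3,8.7],[0.5,-0.8,14.4,0,0,-3,8.7],[0.5,-0.8,14.4,0,0,-3,8.7],[0.5,-0.8,14.4,0,0,-3,8.7]]]';python3 go.py .4567 .2676 .075 60; python3 -m creep '[[[0,0,0,0,0,0,5],[0,0,0,0,0,0,4.5],[0,0,0,0,0,0,4.5],[0,0,0,0,0,0,4.5],[0,0,0,0,0,0,4.5],[0,0,0,0,0,0,4.5],[0,0,0,0,0,0,4.5]]]' 25;python3 go.py .4567 .2676 .075 60
```

```text
t: 12.9
ee_pos: [0.4582, 0.2686, 0.0782]
tool_rot: [2.72, 1.571, 0.006]
ft_force: [-0.7, 0.7, -0.1]
grip_width: 0.0871
grip_force: 0.0
t 12.9 shift [-0.16 -0.08  0.32] turn [ 0.13 -0.16  0.  ] F [-0.7  0.7 -0.1] w 0.0871 gf 0.0
t: 13.6
ee_pos: [0.4565, 0.2681, 0.0762]
tool_rot: [-2.72, -1.571, 0.0]
ft_force: [-2.1, 1.3, 1.2]
grip_width: 0.0538
grip_force: 25.0
t 13.6 shift [-0.04  0.04  0.12] turn [-0.02  0.    0.01] F [-2.1  1.3  1.2] w 0.0538 gf 25.0
```

```bash
python3 -m creep '[[[0,0,-1,0,0,0,4.5],[0,0,-4,0,0,0,4.5],[0,0,-8,0,0,0,4.5],[0,0,-12,0,0,0,4.5],[0,0,-15,0,0,0,4.5],[0,0,-16.5,0,0,0,4.5],[0,0,-16.5,0,0,0,4.5],[0,0,-16.5,0,0,0,4.5]]]';python3 go.py .4515 -.2475 .24 60
```

```text
t: 14.4
ee_pos: [0.4559, 0.2676, 0.2395]
tool_rot: [-2.72, -1.571, 0.004]
ft_force: [0.3, -0.4, -4.9]
grip_width: 0.0535
grip_force: 25.0
t 14.4 shift [-44.83  25.38   0.  ] turn [-0.08  0.11  0.  ] F [ 0.3 -0.4 -4.9] w 0.0535 gf 25.0
```

```bash
python3 -m creep '[[[-4,2.2,0,0,0,0,4.5],[-8,4.5,0,0,0,0,4.5],[-12,6.8,0,0,0,0,4.5],[-16,9.1,0,0,0,0,4.5],[-19,10.8,0,0,0,0,4.5],[-21,12,0,0,0,0,4.5],[-22,12.5,0,0,0,0,4.5],[-22,12.5,0,0,0,0,4.5]]]'; python3 - <<'E'
from h import *
A=[]
for cam in ["scene","side"]:
    p,d=read_camera(cam); 
    P=unproj(cam,d); c=np.array([.4515,-.247])
    for _ in range(6):
        r=np.hypot(*(P[:,:2]-c).T); S=P[(P[:,2]>.062)&(P[:,2]<.075)&(r<.036)&(r>.024)]
        if len(S)<10: break
        c=circ(S,.031)[0]
    print(cam,c,len(S),[regions_of("cup",cam)[0]["p"]])
i=camera_info("wrist"); p,d=read_camera("wrist"); s=state(); Q=R.from_rotvec(s["tool_rot"]).inv().apply(unproj("wrist",d,None,i)-s["ee_pos"])
r=np.hypot(Q[:,0],Q[:,1]); S=Q[(r<.033)&(r>.018)&(Q[:,2]>-.022)&(Q[:,2]<-.010)]; print("neck in tool",len(S),circ(S,.025) if len(S)>20 else '', S.min(0) if len(S) else '',S.max(0) if len(S) else ''); cv2.imwrite("pics/tpheld.png",p)
E
python3 go.py .4515 -.2475 .24 60
```

```text
t: 15.2
ee_pos: [0.4539, 0.0142, 0.2393]
tool_rot: [-2.721, -1.567, 0.004]
ft_force: [0.1, 0.0, -4.7]
grip_width: 0.0538
grip_force: 25.0
scene [ 0.45372032 -0.24817625] 136 [0.69]
side [ 0.45087006 -0.2484983 ] 258 [0.57]
neck in tool 2474 (array([-8.76123323e-05,  5.63339716e-04]), np.float64(0.002075696027434867)) [-0.02875849 -0.03120332 -0.02190023] [ 0.02655926  0.03160695 -0.0100024 ]
t 15.45 shift [-23.03  12.86   0.08] turn [-0.04 -0.01  0.1 ] F [-0.2  0.3 -4.3] w 0.0539 gf 25.0
```

View pics/tpheld.png

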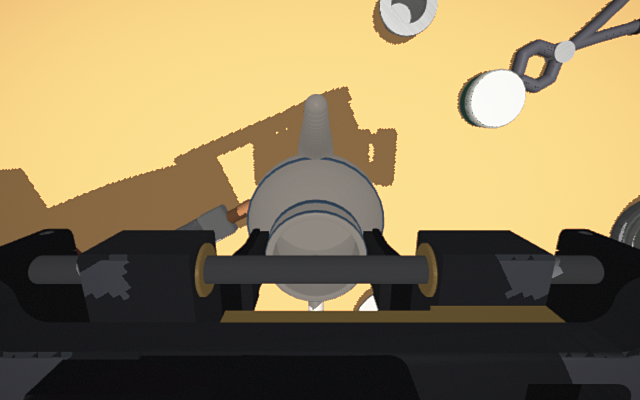

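```bash
python3 -m creep '[[[-4,2.2,0,0,0,0,4.5],[-8,4.5,0,0,0,0,4.5],[-12,6.8,0,0,0,0,4.5],[-16,9.1,0,0,0,0,4.5],[-20,11.2,0,0,0,0,4.5],[-22,12.3,1,0,0,0,4.5],[-23,12.8,3,0,0,0,4.5],[-23,12.8,5,0,0,0,4.5]]]';  python3 -m creep '[[[0,0,1,0,0,0,4.5],[0,0,2,0,0,0,4.5],[0,0,2,0,0,0,4.5],[0,0,2,0,0,0,4.5]]]'; python3 go.py .4513 -.2468 .136 60; python3 - <<'E'
from h import *
p,d=read_camera("scene");cv2.imwrite("pics/a.png",np.hstack([cv2.resize(p[100:210,230:340],None,fx=3.6,fy=5),cv2.resize(read_camera("side")[0][200:310,225:335],None,fx=3.6,fy=5)]))
E
```

```text
t: 16.25
ee_pos: [0.4514, -0.2495, 0.1909]
tool_rot: [2.72, 1.569, 0.0]
ft_force: [-0.6, 0.4, -5.0]
grip_width: 0.0537
grip_force: 25.0
t: 16.65
ee_pos: [0.4513, -0.2479, 0.1718]
tool_rot: [2.719, 1.572, 0.0]
ft_force: [-0.3, 0.2, -4.5]
grip_width: 0.0539
grip_force: 25.0
t 16.65 shift [ 0.09 -0.06  3.58] turn [0.04 0.01 0.06] F [-0.3  0.2 -4.5] w 0.0539 gf 25.0
```

View pics/a.png

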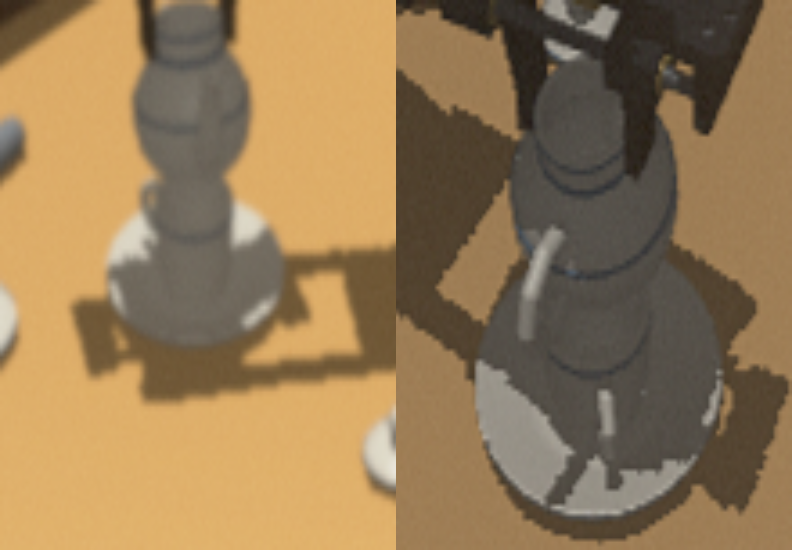

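```bash
python3 -m creep '[[[0.08,-0.05,0.5,0,0,0,4.5],[0.08,-0.05,1.2,0,0,0,4.5],[0.08,-0.05,1.8,0,0,0,4.5],[0.08,-0.05,2.2,0,0,0,4.5],[0.08,-0.05,2.5,0,0,0,4.5],[0.08,-0.05,2.7,0,0,0,4.5],[0.08,-0.05,2.8,0,0,0,4.5],[0.08,-0.05,2.8,0,0,0,4.5]]]'; python3 -m creep '[[[0,0,0.1,0,0,0,4.5],[0,0,0.2,0,0,0,4.5],[0,0,0.3,0,0,0,4.5],[0,0,0.4,0,0,0,4.5],[0,0,0.4,0,0,0,4.5]]]'; python3 go.py .4513 -.2468 .136 60
```

```text
t: 17.55
ee_pos: [0.4508, -0.2473, 0.1431]
tool_rot: [-2.721, -1.571, 0.0]
ft_force: [-0.8, -1.1, -4.7]
grip_width: 0.0539
grip_force: 25.0
t: 18.05
ee_pos: [0.4515, -0.248, 0.1406]
tool_rot: [2.719, 1.57, 0.001]
ft_force: [-0.9, -0.5, 4.3]
grip_width: 0.0539
grip_force: 25.0
t 18.05 shift [ 0.1  -0.08  0.46] turn [0.13 0.04 0.  ] F [-0.9 -0.5  4.3] w 0.0539 gf 25.0
```

```bash
cat > meas.py <<'E'
from h import *
def rim(cam,c,r,zlo,zhi,tol=.006):
    i=camera_info(cam); p,d=read_camera(cam); P=unproj(cam,d,None,i); c=np.array(c)
    for _ in range(6):
        rr=np.hypot(*(P[:,:2]-c).T); S=P[(P[:,2]>zlo)&(P[:,2]<zhi)&(abs(rr-r)<tol)]
        if len(S)<10: return None
        c=circ(S,r)[0]
    return c.round(4),len(S),np.percentile(S[:,2],[50,90,98]).round(4)
E
python3 - <<'E'
from meas import *
for c in ["wrist","scene","side"]:
    print(c,"neck",rim(c,[.4515,-.2475],.025,.148,.165),"cup",rim(c,[.4515,-.2475],.0315,.055,.069))
    g=regions_of("teapot",c); print([ (round(x["p"],2),np.round(x["rect"])) for x in g[:2]])
s=state(); print(s["ee_pos"],s["ft_force"],s["ft_torque"])
p,_=read_camera("scene"); q,_=read_camera("side"); cv2.imwrite("pics/b.png",np.hstack([cv2.resize(p[100:200,240:340],None,fx=4,fy=5),cv2.resize(q[200:310,225:335],None,fx=3.6,fy=4.545)]))
E
```

```text
wrist neck (array([ 0.4522, -0.2484]), 2890, array([0.1562, 0.1611, 0.1623])) cup None
[(0.64, array([316., 203., 142., 214.]))]
scene neck (array([ 0.4536, -0.2496]), 155, array([0.1539, 0.1604, 0.1636])) cup (array([ 0.4994, -0.2096]), 41, array([0.0631, 0.0669, 0.0679]))
[(0.84, array([284., 130.,  34.,  40.])), (0.51, array([430., 288.,  40.,  54.]))]
side neck (array([ 0.4507, -0.2509]), 213, array([0.1545, 0.1606, 0.1634])) cup (array([ 0.4526, -0.2466]), 89, array([0.0628, 0.0668, 0.0683]))
[]
[ 0.45146662 -0.24797138  0.14052562] [-0.96156474 -1.35542349  5.44592961] [-0.0712101   0.33603124 -0.03413898]
```

View pics/b.png

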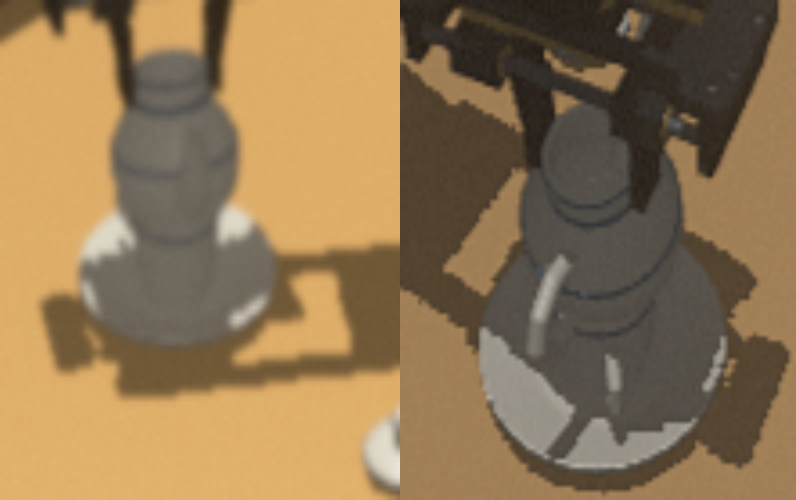

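```bash
python3 -m creep '[[[0,0,-0.5,0,0,0,4.5],[0,0,-1.5,0,0,0,4.5],[0,0,-2.5,0,0,0,4.5],[0,0,-3,0,0,0,4.5],[0,0,-3,0,0,0,4.5],[0,0,-3,0,0,0,4.5]]]'; cat > rimplane.py <<'E'
from meas import *
def plane(c,r,zlo,zhi):
    i=camera_info("wrist"); p,d=read_camera("wrist"); s=state(); Q=R.from_rotvec(s["tool_rot"]).inv().apply(unproj("wrist",d,None,i)-s["ee_pos"])
    # topmost rim: for angular sectors take the highest (smallest z) points near radius
    rr=np.hypot(Q[:,0]-c[0],Q[:,1]-c[1]); S=Q[(abs(rr-r)<.003)&(Q[:,2]>zlo)&(Q[:,2]<zhi)]
    a=np.degrees(np.arctan2(S[:,1]-c[1],S[:,0]-c[0])); T=[]
    for k in range(-180,180,10):
        m=(a>=k)&(a<k+10)
        if m.sum()>5: z=np.percentile(S[m][:,2],15); T.append([k+5,z*1000,m.sum()])
    T=np.array(T); print(T.round(1).tolist()); t=np.radians(T[:,0]); print(np.linalg.lstsq(np.c_[r*1000*np.cos(t),r*1000*np.sin(t),np.ones(len(t))],T[:,1],rcond=None)[0])
E
python3 - <<'E'
from rimplane import *
plane([0,.0005],.025,-.035,-.008)
for c in ["scene","side"]: print(c,"neck",rim(c,[.4515,-.2475],.025,.170,.2),"cup",rim(c,[.4515,-.2475],.0305,.062,.078,.005))
s=state(); print(s["ee_pos"],s["ft_force"],s["ft_torque"])
E
```

```text
t: 19.2
ee_pos: [0.4507, -0.2472, 0.1692]
tool_rot: [2.721, 1.571, 0.0]
ft_force: [0.4, 0.6, -4.5]
grip_width: 0.054
grip_force: 25.0
[[-175.0, -13.4, 84.0], [-165.0, -13.4, 88.0], [-155.0, -14.0, 85.0], [-145.0, -14.4, 70.0], [-135.0, -14.9, 39.0], [-85.0, -18.1, 49.0], [-75.0, -23.1, 111.0], [-65.0, -19.2, 71.0], [-55.0, -19.6, 85.0], [-45.0, -19.7, 92.0], [-35.0, -20.0, 108.0], [-25.0, -20.4, 118.0], [-15.0, -20.3, 124.0], [-5.0, -20.4, 137.0], [5.0, -20.2, 135.0], [15.0, -20.4, 128.0], [25.0, -20.2, 127.0], [35.0, -19.7, 112.0], [45.0, -19.5, 106.0], [55.0, -18.9, 84.0], [65.0, -18.7, 74.0], [75.0, -18.3, 70.0], [85.0, -18.1, 57.0], [135.0, -14.5, 41.0], [145.0, -13.9, 71.0], [155.0, -13.9, 82.0], [165.0, -13.4, 87.0], [175.0, -13.4, 91.0]]
[ -0.14406263   0.02347783 -17.29824741]
scene neck (array([ 0.4528, -0.2479]), 249, array([0.1806, 0.1896, 0.1946])) cup (array([ 0.4542, -0.2478]), 96, array([0.0678, 0.0703, 0.0719]))
side neck (array([ 0.4495, -0.2497]), 343, array([0.1813, 0.1903, 0.1987])) cup (array([ 0.451 , -0.2488]), 128, array([0.0675, 0.0701, 0.0712]))
[ 0.45053777 -0.24706116  0.16874373] [-0.90053611  0.26556721 -4.54355818] [-0.14265222  0.05899373 -0.00398005]
```

```bash
python3 -m creep '[[[0,0,-2,0,0,0,4.5],[0,0,-2,0,-4,0,4.5],[0,0,-2,0,-8.2,0,4.5],[0,0,-2,0,-8.2,0,4.5],[0,0,-2,0,-8.2,0,4.5],[0,0,-2,0,-8.2,0,4.5]]]' 45; cat > teatilt.py <<'E'
from h import *
# held teapot: world-frame rim plane + centre, and cup, and body axis by silhouette
i=camera_info("wrist"); p,d=read_camera("wrist"); s=state(); P=unproj("wrist",d,None,i)
c=s["ee_pos"][:2].copy(); 
rr0=None
for it in range(6):
    v=P-np.array([*c,0]); r=np.hypot(v[:,0],v[:,1]); m=(r<.031)&(r>.019)&(abs(P[:,2]-s["ee_pos"][2]-.017)<.014)
    a=np.degrees(np.arctan2(v[:,1],v[:,0])); T=[]
    for k in range(-180,180,10):
        q=P[m&(a>=k)&(a<k+10)]
        if len(q)>15: q=q[q[:,2]>np.percentile(q[:,2],98)-.002]; T.append(q.mean(0))
    T=np.array(T); A=np.linalg.lstsq(np.c_[T[:,:2]-c,np.ones(len(T))],T[:,2],rcond=None)[0]
    c=circ(T,.025)[0]
print("rim centre",c.round(4),"z",A[2].round(4),"slopes xy",A[:2].round(3),"n",len(T),"free r",circ(T)[0].round(4)); print("ee",s["ee_pos"],s["ft_torque"])
th=np.radians(60); print("slope toolx",A[0]*np.cos(th)+A[1]*np.sin(th),"tooly",A[0]*np.sin(th)-A[1]*np.cos(th))
cv2.imwrite("pics/w.png",p)
E
python3 teatilt.py; python3 - <<'E'
from h import *
a=cv2.imread("pics/tpheld.png",0)[85:200,250:390]; b=cv2.imread("pics/w.png",0)
for n,im in (("before",cv2.imread("pics/tpheld.png",0)),("now",b)):
    g=cv2.matchTemplate(im[60:260,220:420],a[100:,:],cv2.TM_CCOEFF_NORMED); print(n,cv2.minMaxLoc(g))
E
```

```text
t: 20.05
ee_pos: [0.4506, -0.2473, 0.1889]
tool_rot: [2.655, 1.533, -0.189]
ft_force: [0.1, 0.3, -4.3]
grip_width: 0.0535
grip_force: 45.0
rim centre [ 0.4519 -0.2468] z 0.2065 slopes xy [0.015 0.044] n 28 free r [ 0.4519 -0.2468  0.0253]
ee [ 0.45052832 -0.24751792  0.18900856] [0.05812919 0.01128631 0.01249815]
slope toolx 0.04567992764532541 tooly -0.00855382822565673
before (-0.39739060401916504, 0.9999995231628418, (27, 181), (30, 125))
now (-0.39097753167152405, 0.9604169726371765, (27, 181), (30, 120))
```

View pics/w.png

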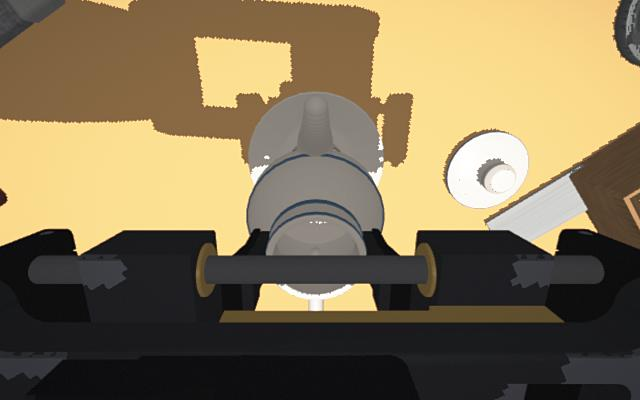

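```bash
python3 -m creep '[[[0.1,0,1,0,-1.5,0,4.5],[0.26,0,2.2,0,-1.5,0,4.5],[0.4,0,3.2,0,-1.5,0,4.5],[0.5,0,3.9,0,-1.5,0,4.5],[0.5,0,3.9,0,-1.5,0,4.5],[0.5,0,3.9,0,-1.5,0,4.5]]]' 45; python3 teatilt.py; python3 - <<'E'
from meas import *
for c in ["scene","side"]: print(c,"neck",rim(c,[.4515,-.2475],.025,.160,.18),"cup",rim(c,[.4515,-.2475],.0305,.062,.078,.005))
p,_=read_camera("scene"); q,_=read_camera("side"); cv2.imwrite("pics/c.png",np.hstack([cv2.resize(p[100:200,240:340],None,fx=4,fy=5),cv2.resize(q[200:310,225:335],None,fx=3.6,fy=4.545)]))
E
```

```text
t: 20.7
ee_pos: [0.4504, -0.2478, 0.1496]
tool_rot: [2.641, 1.525, -0.224]
ft_force: [-0.1, 0.1, -4.6]
grip_width: 0.0533
grip_force: 45.0
rim centre [ 0.4519 -0.2469] z 0.1672 slopes xy [0.003 0.019] n 28 free r [ 0.4519 -0.2469  0.0253]
ee [ 0.45069252 -0.24798366  0.15013828] [ 0.14275346 -0.02498861  0.00569883]
slope toolx 0.018201531951802435 tooly -0.006934015176468631
scene neck (array([ 0.454 , -0.2484]), 129, array([0.1648, 0.1695, 0.1761])) cup (array([ 0.4539, -0.2477]), 70, array([0.0668, 0.0698, 0.0705]))
side neck (array([ 0.4505, -0.249 ]), 253, array([0.1665, 0.1724, 0.178 ])) cup (array([ 0.451 , -0.2487]), 91, array([0.0667, 0.0704, 0.0712]))
```

View pics/c.png

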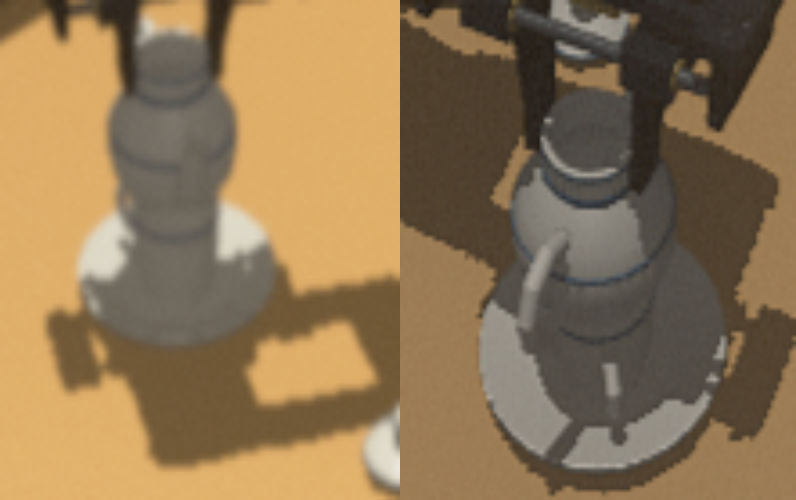

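```bash
python3 -m creep '[[[0.07,0,0.4,0,0,0,4.5],[0.12,0,0.7,0,0,0,4.5],[0.15,0,0.9,0,0,0,4.5],[0.17,0,1.0,0,0,0,4.5],[0.19,0,1.1,0,0,0,4.5],[0.2,0,1.2,0,0,0,4.5],[0.2,0,1.2,0,0,0,4.5]]]'; python3 teatilt.py;
```

```text
t: 21.75
ee_pos: [0.4504, -0.2478, 0.1376]
tool_rot: [2.64, 1.525, -0.224]
ft_force: [-0.2, 0.3, -4.1]
grip_width: 0.0533
grip_force: 45.0
rim centre [ 0.4519 -0.2469] z 0.1552 slopes xy [0.006 0.019] n 28 free r [ 0.4518 -0.2469  0.0253]
ee [ 0.45041697 -0.24783864  0.13769084] [ 0.11584484 -0.00150663  0.00923617]
slope toolx 0.019519785889046754 tooly -0.00466341471431928
```

No contact, foot is inside the mouth. Continue slowly.

```bash
python3 -m creep '[[[0.02,0,0.1,0,0,0,4.5],[0.03,0,0.15,0,0,0,4.5],[0.03,0,0.2,0,0,0,4.5],[0.03,0,0.2,0,0,0,4.5]]]'; python3 -m creep '[[[0.01,0,0.05,0,0,0,4.5],[0.02,0,0.1,0,0,0,4.5],[0.02,0,0.1,0,0,0,4.5]]]'; python3 teatilt.py;
```

```text
t: 22.2
ee_pos: [0.4509, -0.2484, 0.1366]
tool_rot: [2.639, 1.524, -0.223]
ft_force: [-1.3, -0.5, 1.8]
grip_width: 0.0531
grip_force: 45.0
t: 22.5
ee_pos: [0.451, -0.2486, 0.1366]
tool_rot: [2.639, 1.523, -0.224]
ft_force: [-3.1, 0.2, 9.2]
grip_width: 0.0533
grip_force: 45.0
rim centre [ 0.4524 -0.2478] z 0.1542 slopes xy [0.016 0.023] n 28 free r [ 0.4524 -0.2478  0.0253]
ee [ 0.45094596 -0.24857126  0.13654076] [ 0.09406309  0.84425997 -0.06273913]
slope toolx 0.028128545510750537 tooly 0.0017909883042573245
```

```bash
python3 -m creep '[[[-0.01,0,-0.07,0,0,0,4.5],[-0.01,0,-0.07,0,0,0,4.5],[-0.01,0,-0.07,0,0,0,5.3],[-0.01,0,-0.07,0,0,0,5.6],[-0.01,0,-0.07,0,0,0,6],[-0.01,0,-0.07,0,0,0,7.5],[-0.01,0,-0.07,0,0,0,7.5],[-0.01,0,-0.07,0,0,0,7.5]]]' 20; python3 teatilt.py;
```

```text
t: 23.35
ee_pos: [0.4504, -0.2477, 0.1351]
tool_rot: [2.641, 1.525, -0.224]
ft_force: [0.5, -0.7, 0.6]
grip_width: 0.0727
grip_force: 0.0
rim centre [ 0.4508 -0.2477] z 0.1527 slopes xy [-0.001  0.001] n 28 free r [ 0.4508 -0.2477  0.025 ]
ee [ 0.45041463 -0.24774641  0.13517765] [-0.00487261  0.06182067 -0.01850719]
slope toolx 0.0002919832784978212 tooly -0.0009309850630350735
```

```bash
python3 -m creep '[[[-0.5,0,-3,0,0,0,8.7],[-1,0,-6,0,0,0,8.7],[-1.7,0,-10,0,3,0,8.7],[-1.7,0,-10,0,9.7,0,8.7],[-1.7,0,-10,0,9.7,0,8.7],[-1.7,0,-10,0,9.7,0,8.7]]]' 20; python3 go.py .635 .13 .2 60
```

```text
t: 24.0
ee_pos: [0.4497, -0.2482, 0.2362]
tool_rot: [-2.722, -1.568, 0.003]
ft_force: [-0.7, -0.8, -0.3]
grip_width: 0.087
grip_force: 0.0
t 24.0 shift [42.02 -2.95  3.55] turn [-0.06  0.09 -0.12] F [-0.7 -0.8 -0.3] w 0.087 gf 0.0
```

```bash
python3 -m creep '[[[5,-0.3,0,0,0,0,8.7],[10,-0.7,0,0,0,0,8.7],[15,-1,0,0,0,0,8.7],[20,-1.4,1,0,0,0,8.7],[25,-1.8,2,0,0,0,8.7],[30,-2.1,3,0,0,0,8.7],[35,-2.5,3.5,0,0,0,8.7],[39,-2.7,3.5,0,0,0,8.7]]]'; python3 -m creep '[[[2,-0.2,0,0,0,0,8.7],[3,-0.2,0,0,0,0,8.7],[3,-0.2,0,0,0,0,8.7],[3,-0.2,0,0,0,0,8.7]]]'; python3 - <<'E'
from h import *
from meas import rim
i=camera_info("wrist"); p,d=read_camera("wrist"); P=unproj("wrist",d,None,i); cv2.imwrite("pics/st.png",p)
g=regions_of("strainer","wrist")[0]; M=unproj("wrist",d,g["mask"],i); print(g["p"],g["rect"]); S=M[M[:,2]>.040]; print(circ(S,.0245),S[:,:2].min(0),S[:,:2].max(0),(S[:,:2].min(0)+S[:,:2].max(0))/2, np.percentile(S[:,2],[10,50,90]))
print(rim("wrist",[.635,.13],.0245,.042,.055,.007))
E
python3 go.py .635 .13 .032 60
```

```text
t: 24.8
ee_pos: [0.6208, 0.107, 0.1986]
tool_rot: [-2.719, -1.573, 0.008]
ft_force: [0.2, -0.2, 0.0]
grip_width: 0.0869
grip_force: 0.0
t: 25.2
ee_pos: [0.6346, 0.1299, 0.201]
tool_rot: [2.72, 1.571, -0.003]
ft_force: [0.6, -0.2, 0.1]
grip_width: 0.087
grip_force: 0.0
0.6 [312.1, 186.2, 52.6, 57.3]
(array([0.63357861, 0.1323862 ]), np.float64(0.0035290799486022957)) [0.60339214 0.10311183] [0.66330971 0.16177745] [0.63335093 0.13244464] [0.04672072 0.04789197 0.04882672]
(array([0.6336, 0.1322]), 1639, array([0.0479, 0.0488, 0.0494]))
t 25.35 shift [ 0.08 -0.05 16.99] turn [ 0.01  0.03 -0.09] F [-0.3 -0.   0.3] w 0.0869 gf 0.0
```

```bash
python3 -m creep '[[[0.2,-0.3,4,0,0,0,8.7],[0.2,-0.3,8,0,0,0,8.7],[0.2,-0.3,12,0,0,0,8.7],[0.2,-0.3,15,0,0,0,8.7],[0.2,-0.3,16.5,0,0,0,8.7],[0.2,-0.3,17,0,0,0,8.7],[0.2,-0.3,17,0,0,0,8.7],[0.2,-0.3,17,0,0,0,8.7]]]'; python3 -m creep '[[[0,0,0,0,0,0,7.5],[0,0,0,0,0,0,6.5],[0,0,0,0,0,0,5.5],[0,0,0,0,0,0,5.5],[0,0,0,0,0,0,5.5],[0,0,0,0,0,0,5.5]]]' 10; python3 go.py .6334 .1323 .032 60
```

```text
t: 26.15
ee_pos: [0.6354, 0.1337, 0.034]
tool_rot: [2.72, 1.57, 0.005]
ft_force: [0.5, 0.4, 0.4]
grip_width: 0.087
grip_force: 0.0
t: 26.75
ee_pos: [0.6339, 0.1338, 0.0321]
tool_rot: [2.72, 1.571, 0.0]
ft_force: [-1.0, 0.3, 2.5]
grip_width: 0.0598
grip_force: 10.0
t 26.75 shift [-0.16  0.03  0.01] turn [ 0.01 -0.01  0.01] F [-1.   0.3  2.5] w 0.0598 gf 10.0
```

```bash
python3 -m creep '[[[0,0,-1,0,0,0,5.5],[0,0,-4,0,0,0,5.5],[0,0,-8,0,0,0,5.5],[0,0,-13,0,0,0,5.5],[0,0,-18,0,0,0,5.5],[0,0,-22,0,0,0,5.5],[0,0,-23,0,0,0,5.5],[0,0,-23,0,0,0,5.5]]]'; python3 go.py .4508 -.2477 .26 60; cat > sttilt.py <<'E'
from h import *
i=camera_info("wrist"); p,d=read_camera("wrist"); s=state(); Q=R.from_rotvec(s["tool_rot"]).inv().apply(unproj("wrist",d,None,i)-s["ee_pos"])
S=Q[(Q[:,2]<-.008)&(Q[:,2]>-.026)&(np.hypot(Q[:,0],Q[:,1])<.036)&(abs(Q[:,1])<.028)]; rr=np.hypot(S[:,0],S[:,1]); S=S[rr>.019]
for _ in range(4):
    A=np.linalg.lstsq(np.c_[S[:,:2],np.ones(len(S))],S[:,2],rcond=None)[0]; e=S[:,2]-np.c_[S[:,:2],np.ones(len(S))]@A; S=S[abs(e)<max(.0015,1.5*e.std())]
print("flange plane slopes",A.round(4),len(S),"x range",S[:,0].min().round(4),S[:,0].max().round(4),"y",S[:,1].min().round(4),S[:,1].max().round(4)); cv2.imwrite("pics/sth.png",p)
E
python3 sttilt.py
```

```text
t: 27.55
ee_pos: [0.635, 0.1339, 0.2651]
tool_rot: [2.719, 1.57, 0.008]
ft_force: [1.2, -0.5, -1.1]
grip_width: 0.0605
grip_force: 10.0
t 27.55 shift [-42.26   3.12   0.4 ] turn [ 0.25 -0.17  0.01] F [ 1.2 -0.5 -1.1] w 0.0605 gf 10.0
flange plane slopes [-0.0012 -0.0041 -0.0187] 4149 x range -0.0321 0.0292 y -0.028 0.028
```

View pics/sth.png

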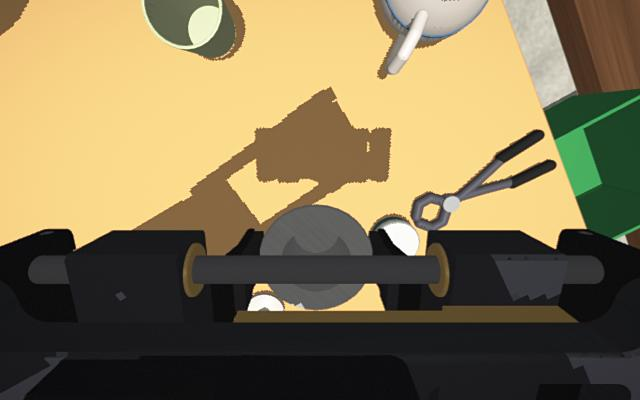

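```bash
python3 -m creep '[[[-4,0.3,0,0,0,0,5.5],[-9,0.7,0,0,0,0,5.5],[-14,1,0,0,0,0,5.5],[-19,1.4,0,0,0,0,5.5],[-24,1.8,0,0,0,0,5.5],[-29,2.1,0,0,0,0,5.5],[-34,2.5,0,0,0,0,5.5],[-38,2.8,0,0,0,0,5.5]]]'; python3 -m creep '[[[-2,0.2,0,0,0,0,5.5],[-3.5,0.3,0,0,0,0,5.5],[-4.1,0.3,1,0,0,0,5.5],[-4.1,0.3,3,0,0,0,5.5],[-4.1,0.3,5,0,0,0,5.5],[-4.1,0.3,6,0,0,0,5.5],[-4.1,0.3,6,0,0,0,5.5],[-4.1,0.3,6,0,0,0,5.5]]]'; python3 -c "
from h import *
import numpy as np
E=[]
for _ in range(3): E.append(state()['ee_pos']); read_camera('side')
print(np.mean(E,0),np.std(E,0))"; python3 go.py .4508 -.2477 .141 60; python3 sttilt.py
```

```text
t: 28.4
ee_pos: [0.4653, -0.2106, 0.2586]
tool_rot: [-2.718, -1.568, 0.004]
ft_force: [-0.3, 0.1, -0.5]
grip_width: 0.0599
grip_force: 10.0
t: 29.2
ee_pos: [0.4504, -0.2458, 0.2017]
tool_rot: [-2.719, -1.572, 0.0]
ft_force: [1.2, 0.0, -0.0]
grip_width: 0.0598
grip_force: 10.0
[ 0.45064778 -0.24616069  0.20232895] [0.00019858 0.00026841 0.00045088]
t 29.35 shift [-0.1   0.04  6.19] turn [0.11 0.01 0.03] F [-0.  -0.3 -0.2] w 0.0602 gf 10.0
flange plane slopes [-0.0007  0.0002 -0.0158] 4084 x range -0.0325 0.0286 y -0.028 0.028
```

```bash
python3 -m creep '[[[0.05,0.08,1,0,0,0,5.5],[0.05,0.08,2,0,0,0,5.5],[0.05,0.08,3,0,0,0,5.5],[0.05,0.08,4,0,0,0,5.5],[0.05,0.08,4.8,0,0,0,5.5],[0.05,0.08,5.3,0,0,0,5.5],[0.05,0.08,5.5,0,0,0,5.5],[0.05,0.08,5.5,0,0,0,5.5]]]';python3 -m creep '[[[0,0,0.1,0,0,0,5.5],[0,0,0.2,0,0,0,5.5],[0,0,0.2,0,0,0,5.5]]]'; python3 go.py .4515 -.2464 .141 60; python3 sttilt.py
```

```text
t: 30.2
ee_pos: [0.451, -0.2463, 0.1466]
tool_rot: [-2.72, -1.571, 0.0]
ft_force: [0.3, 0.6, 0.1]
grip_width: 0.0606
grip_force: 10.0
t: 30.5
ee_pos: [0.4512, -0.2464, 0.145]
tool_rot: [2.72, 1.571, 0.0]
ft_force: [0.1, 0.3, -1.2]
grip_width: 0.0598
grip_force: 10.0
t 30.5 shift [0.02 0.03 0.4 ] turn [0.02 0.   0.01] F [ 0.1  0.3 -1.2] w 0.0598 gf 10.0
flange plane slopes [ 0.0003  0.0009 -0.0157] 4077 x range -0.0324 0.0284 y -0.0279 0.028
```

```bash
python3 -m creep '[[[0,0,0.1,0,0,0,5.5],[0,0,0.2,0,0,0,5.5],[0,0,0.3,0,0,0,5.5],[0,0,0.3,0,0,0,5.5]]]';python3 -m creep '[[[0,0,0.05,0,0,0,5.5],[0,0,0.1,0,0,0,5.5],[0,0,0.1,0,0,0,5.5]]]'; python3 -m creep '[[[0,0,0.05,0,0,0,5.5],[0,0,0.05,0,0,0,5.5]]]';  python3 sttilt.py
```

```text
t: 30.95
ee_pos: [0.4509, -0.2462, 0.1416]
tool_rot: [-2.72, -1.571, 0.0]
ft_force: [-0.0, -0.7, 0.8]
grip_width: 0.0603
grip_force: 10.0
t: 31.25
ee_pos: [0.4511, -0.2464, 0.1411]
tool_rot: [2.72, 1.571, 0.0]
ft_force: [-0.5, 0.7, 1.3]
grip_width: 0.0598
grip_force: 10.0
t: 31.45
ee_pos: [0.4513, -0.2465, 0.141]
tool_rot: [2.72, 1.571, 0.0]
ft_force: [-1.2, 1.3, 5.1]
grip_width: 0.0601
grip_force: 10.0
flange plane slopes [-0.0009  0.0008 -0.0159] 4098 x range -0.0325 0.0287 y -0.028 0.028
```

Seated (contact at 0.141, as expected). Release and rise.

```bash
python3 -m creep '[[[0,0,-0.05,0,0,0,6.2],[0,0,-0.05,0,0,0,6.8],[0,0,-0.05,0,0,0,8],[0,0,-0.05,0,0,0,8.5],[0,0,-1,0,0,0,8.7],[0,0,-4,0,0,0,8.7],[0,0,-8,0,0,0,8.7],[0,0,-10,0,0,0,8.7]]]' 10; python3 -m creep '[[[0,0,0,0,0,0,8.7],[0,0,0,0,0,0,8.7]]]'>/dev/null; python3 - <<'E'
from h import *
i=camera_info("wrist"); p,d=read_camera("wrist"); s=state(); P=unproj("wrist",d,None,i); c=np.array([.4508,-.2477])
for _ in range(5):
    r=np.hypot(*(P[:,:2]-c).T); S=P[(P[:,2]>.148)&(P[:,2]<.165)&(r<.04)]; O=S[np.hypot(*(S[:,:2]-c).T)>.019]; c=circ(O,.0245,.004)[0]
A=np.linalg.lstsq(np.c_[O[:,:2]-c,np.ones(len(O))],O[:,2],rcond=None)[0]
print(c,(O[:,:2].min(0)+O[:,:2].max(0))/2,np.ptp(O[:,:2],axis=0),"plane",A.round(4),s["ee_pos"])
E
python3 go.py .458 -.018 .2 60
```

```text
t: 32.3
ee_pos: [0.4522, -0.2472, 0.2446]
tool_rot: [2.717, 1.569, 0.003]
ft_force: [0.5, -0.5, 0.7]
grip_width: 0.0868
grip_force: 0.0
[ 0.45111977 -0.24758036] [ 0.45046113 -0.24822828] [0.06112905 0.06036973] plane [0.004  0.0059 0.1567] [ 0.450617   -0.24598918  0.23940418]
t 32.55 shift [ 20.11 -10.75   3.96] turn [-0.07 -0.01  0.01] F [ 0.4 -0.  -0.6] w 0.0869 gf 0.0
```

```bash
python3 -m creep '[[[4,-2.2,0,0,0,0,8.7],[8,-4.4,0,0,0,0,8.7],[12,-6.5,1,0,0,0,8.7],[16,-8.6,3,0,0,0,8.7],[19,-10.2,4,0,0,0,8.7],[20.1,-10.8,4,0,0,0,8.7],[20.1,-10.8,4,0,0,0,8.7],[20.1,-10.8,4,0,0,0,8.7]]]'; python3 -m creep '[[[0,0,0,0,0,0,8.7],[0,0,0,0,0,0,8.7]]]'>/dev/null; python3 - <<'E'
from h import *
i=camera_info("wrist"); p,d=read_camera("wrist"); g=regions_of("lid","wrist"); print([(round(x["p"],2),np.round(x["rect"])) for x in g])
M=unproj("wrist",d,g[0]["mask"],i); S=M[M[:,2]>.024]; print("knob",circ(S,.008),(S[:,:2].min(0)+S[:,:2].max(0))/2,np.ptp(S[:,:2],axis=0),S[:,2].max()); S=M[(M[:,2]>.007)&(M[:,2]<.02)]; print("disc",(S[:,:2].min(0)+S[:,:2].max(0))/2,np.ptp(S[:,:2],axis=0),circ(S))
E
python3 go.py .458 -.018 .02 60
```

```text
t: 33.35
ee_pos: [0.4582, -0.0191, 0.2003]
tool_rot: [2.72, 1.571, -0.001]
ft_force: [-0.1, -0.0, 0.4]
grip_width: 0.0872
grip_force: 0.0
[]
t 33.65 shift [ 0.1  -0.09 18.06] turn [ 0.03 -0.   -0.09] F [1.3 0.6 0.4] w 0.087 gf 0.0Traceback (most recent call last):
  File "<stdin>", line 3, in <module>
IndexError: list index out of range
```

```bash
python3 - <<'E'
from h import *
i=camera_info("wrist"); p,d=read_camera("wrist"); M=unproj("wrist",d,None,i); M=M[np.hypot(M[:,0]-.458,M[:,1]+.018)<.042]
M=M[(M[:,2]>.007)&(M[:,2]<.05)]
S=M[M[:,2]>.024]; print("knob",len(S),circ(S,.008),(S[:,:2].min(0)+S[:,:2].max(0))/2,np.ptp(S[:,:2],axis=0),S[:,2].max()); S=M; print("disc",(S[:,:2].min(0)+S[:,:2].max(0))/2,np.ptp(S[:,:2],axis=0))
s=state(); print(s["ee_pos"])
E
```

```text
knob 319 (array([ 0.45718024, -0.01570085]), np.float64(0.002685326572156164)) [ 0.45681848 -0.01611284] [0.02187779 0.02128328] 0.04201031844227354
disc [ 0.4566891  -0.01632282] [0.06080118 0.0604559 ]
[ 0.45816092 -0.01909212  0.20050248]
```

```bash
python3 -m creep '[[[0.2,-0.27,4,0,0,0,5],[0.2,-0.27,8,0,0,0,5],[0.2,-0.27,12,0,0,0,5],[0.2,-0.27,15.5,0,0,0,5],[0.2,-0.27,17.4,0,0,0,5],[0.2,-0.27,17.8,0,0,0,5],[0.2,-0.27,17.8,0,0,0,5],[0.2,-0.27,17.8,0,0,0,5]]]' 10; python3 go.py .4568 -.0162 .0215 60; python3 -m creep '[[[0,0,0.1,0,0,0,4],[0,0,0.1,0,0,0,3],[0,0,0.1,0,0,0,1.6],[0,0,0.1,0,0,0,1.6],[0,0,0.1,0,0,0,1.6],[0,0,0.1,0,0,0,1.6],[0,0,0.1,0,0,0,1.6]]]' 10; python3 go.py .4568 -.0162 .0215 60
```

```text
t: 34.5
ee_pos: [0.458, -0.0156, 0.0237]
tool_rot: [2.719, 1.57, 0.003]
ft_force: [0.5, 0.2, -0.1]
grip_width: 0.0506
grip_force: 0.0
t 34.5 shift [-0.11 -0.07  0.22] turn [ 0.13 -0.04 -0.01] F [ 0.5  0.2 -0.1] w 0.0506 gf 0.0
t: 35.2
ee_pos: [0.4568, -0.0151, 0.0215]
tool_rot: [2.721, 1.571, 0.0]
ft_force: [-1.1, 1.0, 3.9]
grip_width: 0.0212
grip_force: 10.0
t 35.2 shift [-0.09  0.05  0.  ] turn [ 0.01 -0.01  0.01] F [-1.1  1.   3.9] w 0.0212 gf 10.0
```

```bash
python3 -m creep '[[[0,0,-1,0,0,0,1.6],[0,0,-4,0,0,0,1.6],[0,0,-8,0,0,0,1.6],[0,0,-13,0,0,0,1.6],[0,0,-18,0,0,0,1.6],[0,0,-22,0,0,0,1.6],[0,0,-23,0,0,0,1.6],[0,0,-23,0,0,0,1.6]]]'; python3 -m creep '[[[0,0,0,0,0,0,1.6]]]'>/dev/null; python3 go.py .451 -.2477 .25 60; cat > lidtilt.py <<'E'
from h import *
i=camera_info("wrist"); p,d=read_camera("wrist"); s=state(); Q=R.from_rotvec(s["tool_rot"]).inv().apply(unproj("wrist",d,None,i)-s["ee_pos"])
S=Q[(Q[:,2]<.02)&(Q[:,2]>.0)&(np.hypot(Q[:,0],Q[:,1])<.036)]; r=np.hypot(S[:,0],S[:,1])
h=S[r>.026]; c=(S[:,:2].min(0)+S[:,:2].max(0))/2
A=np.linalg.lstsq(np.c_[h[:,:2],np.ones(len(h))],h[:,2],rcond=None)[0]; print("centre",c.round(4),"ext",np.ptp(S[:,:2],axis=0).round(4),"edge plane",A.round(4),len(h)); cv2.imwrite("pics/lid.png",p)
E
python3 lidtilt.py
```

```text
t: 36.0
ee_pos: [0.4578, -0.0154, 0.2537]
tool_rot: [2.718, 1.569, 0.006]
ft_force: [-0.8, 0.9, -0.6]
grip_width: 0.021
grip_force: 10.0
t 36.1 shift [-2.039e+01  1.121e+01 -2.000e-02] turn [-0.11  0.04  0.  ] F [ 0.4 -0.7 -1.5] w 0.0214 gf 10.0
centre [-0.001   0.0012] ext [0.0612 0.0601] edge plane [ 0.0094 -0.009   0.0081] 1131
```

View pics/lid.png

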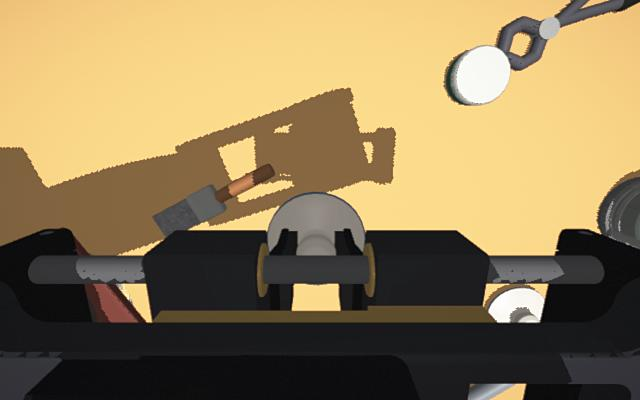

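```bash
python3 -m creep '[[[-3.5,1.9,0,0,0,0,1.6],[-7.5,4.1,0,0,0,0,1.6],[-11.5,6.3,0,0,0,0,1.6],[-15.5,8.5,0,0,0,0,1.6],[-18.5,10.1,0,0,0,0,1.6],[-20.3,11.1,0,0,0,0,1.6],[-20.3,11.1,2,0,0,0,1.6],[-20.3,11.1,4,0,0,0,1.6]]]';  python3 -m creep '[[[0,0,1,0,0,0,1.6],[0,0,1.5,0,0,0,1.6],[0,0,1.5,0,0,0,1.6],[0,0,1.5,0,0,0,1.6]]]'; python3 -c "
from h import *
import numpy as np
E=[]
for _ in range(3): E.append(state()['ee_pos']); read_camera('side')
print(np.mean(E,0))"; python3 go.py .4506 -.2463 .1695 60; python3 lidtilt.py
```

```text
t: 36.95
ee_pos: [0.4503, -0.2469, 0.2085]
tool_rot: [-2.719, -1.567, 0.002]
ft_force: [1.1, -0.0, -0.7]
grip_width: 0.0215
grip_force: 10.0
t: 37.35
ee_pos: [0.4516, -0.2465, 0.1968]
tool_rot: [2.72, 1.571, 0.0]
ft_force: [0.1, -0.5, 0.2]
grip_width: 0.0212
grip_force: 10.0
[ 0.45180121 -0.24660422  0.1971086 ]
t 37.5 shift [-0.03 -0.14  2.78] turn [0.1  0.02 0.02] F [ 1.  -1.   0.3] w 0.0214 gf 10.0
centre [-0.0011  0.0008] ext [0.0613 0.0602] edge plane [ 0.006  -0.0058  0.0088] 1123
```

```bash
python3 -m creep '[[[-0.03,-0.12,0.6,0,0,0,1.6],[-0.03,-0.12,1.2,0,0,0,1.6],[-0.03,-0.12,1.6,0,0,0,1.6],[-0.03,-0.12,1.8,0,0,0,1.6],[-0.03,-0.12,2.0,0,0,0,1.6],[-0.03,-0.12,2.2,0,0,0,1.6],[-0.03,-0.12,2.3,0,0,0,1.6],[-0.03,-0.12,2.3,0,0,0,1.6]]]';  python3 -m creep '[[[0,0,0.1,0,0,0,1.6],[0,0,0.2,0,0,0,1.6],[0,0,0.25,0,0,0,1.6],[0,0,0.3,0,0,0,1.6],[0,0,0.3,0,0,0,1.6]]]'; python3 lidtilt.py
```

```text
t: 38.35
ee_pos: [0.4501, -0.2461, 0.1732]
tool_rot: [-2.72, -1.571, 0.0]
ft_force: [0.5, -0.3, 0.3]
grip_width: 0.0214
grip_force: 10.0
t: 38.85
ee_pos: [0.4501, -0.2461, 0.1702]
tool_rot: [-2.721, -1.571, 0.0]
ft_force: [0.5, -0.7, -1.0]
grip_width: 0.0213
grip_force: 10.0
centre [-0.001   0.0013] ext [0.0611 0.0613] edge plane [0.0186 0.0071 0.009 ] 1183
```

```bash
python3 -m creep '[[[0,0,0.05,0,0,0,1.6],[0,0,0.05,0,0,0,1.6],[0,0,0.05,0,0,0,1.6]]]'; python3 -m creep '[[[0,0,0.05,0,0,0,1.6],[0,0,0.05,0,0,0,1.6],[0,0,0.05,0,0,0,1.6]]]'
```

```text
t: 39.2
ee_pos: [0.4501, -0.2461, 0.1698]
tool_rot: [-2.721, -1.571, 0.0]
ft_force: [0.4, -0.0, -0.3]
grip_width: 0.0213
grip_force: 10.0
t: 39.5
ee_pos: [0.4503, -0.2462, 0.1696]
tool_rot: [2.72, 1.571, 0.0]
ft_force: [-0.8, 0.0, 0.5]
grip_width: 0.0211
grip_force: 10.0
```

```bash
python3 -m creep '[[[0,0,0.05,0,0,0,1.6],[0,0,0.05,0,0,0,1.6],[0,0,0.05,0,0,0,1.6]]]'; python3 -m creep '[[[0,0,0,0,0,0,2.4],[0,0,0,0,0,0,2.8],[0,0,0,0,0,0,3.5],[0,0,0,0,0,0,4.5],[0,0,-1,0,0,0,5],[0,0,-4,0,0,0,5],[0,0,-8,0,0,0,5],[0,0,-11,0,0,0,5]]]'; python3 -m creep '[[[5,-2,0,0,0,0,5],[10,-5,0,0,0,0,5],[14,-7,0,0,0,0,5],[17,-8,0,0,0,0,5],[17,-8,0,0,0,0,5],[17,-8,0,0,0,0,5],[17,-8,0,0,0,0,5]]]'; python3 - <<'E'
from meas import *
for c in ["scene","side"]: print(c,"lid",rim(c,[.451,-.2475],.027,.155,.175,.006),"knob",rim(c,[.451,-.2475],.006,.175,.2,.007))
p,_=read_camera("scene"); q,_=read_camera("side"); cv2.imwrite("pics/fin.png",np.hstack([cv2.resize(p[95:195,235:335],None,fx=4,fy=5.5),cv2.resize(q[170:310,225:335],None,fx=3.6,fy=3.93)]))
E
```

```text
t: 39.8
ee_pos: [0.4504, -0.2464, 0.1695]
tool_rot: [2.72, 1.571, 0.001]
ft_force: [-0.9, 0.6, 5.6]
grip_width: 0.0213
grip_force: 10.0
t: 40.6
ee_pos: [0.4505, -0.2464, 0.2818]
tool_rot: [2.719, 1.57, 0.001]
ft_force: [0.4, -0.5, 1.1]
grip_width: 0.0496
grip_force: 0.0
t: 41.3
ee_pos: [0.4659, -0.0598, 0.2792]
tool_rot: [2.72, 1.57, -0.0]
ft_force: [0.3, 0.2, -1.4]
grip_width: 0.0497
grip_force: 0.0
scene lid (array([ 0.4531, -0.249 ]), 120, array([0.1621, 0.1659, 0.1664])) knob (array([ 0.4544, -0.2469]), 48, array([0.1857, 0.1892, 0.1906]))
side lid (array([ 0.4502, -0.2489]), 327, array([0.1615, 0.1647, 0.166 ])) knob (array([ 0.4499, -0.2516]), 104, array([0.1863, 0.1892, 0.1907]))
```

View pics/fin.png

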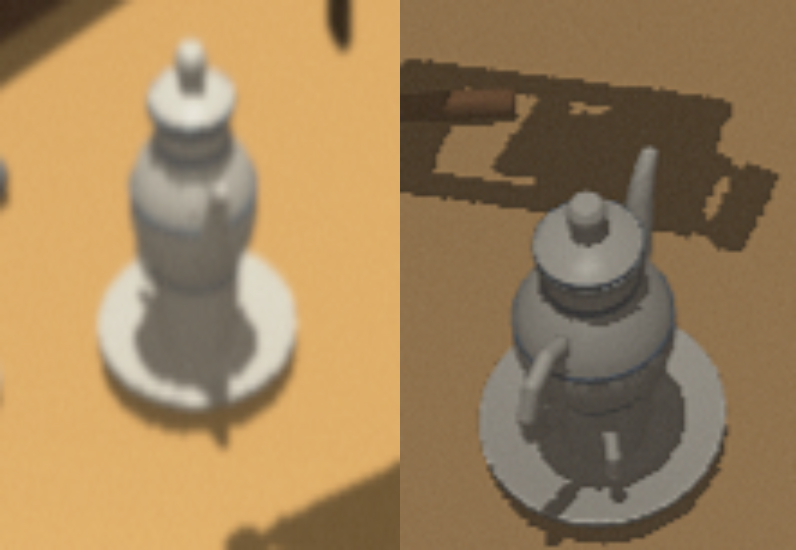

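The picture shows the set stacked straight on its saucer: the lid is level at about (588,245) in the side view, and its top at about 0.189 m matches the 0.188 m expected. I'm handing it in.

```bash
python3 -c "
from station import *
print(job_done())"
```

```text
the job is handed in; nothing more can be done
None
```

The tea set is assembled on its saucer in the order asked (cup, teapot, strainer, lid); it stood straight in the last pictures and was handed in after about 41 s of robot time, though the teapot needed a second try because it hung tilted in the grip and touched the cup's rim.

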